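# Slide the tall specimen crate home into the imaging dock

### The arm

A 6-joint arm with a two-finger parallel gripper is mounted at the origin on the work surface. World frame = base frame: x ahead of the robot, y to its left, z up, the work surface at z = 0. Lengths are in m, angles in degrees, forces in N, time in s.
With the tool pointing down it reaches from about 0.4 to 0.825 m from the base axis. Payload 7 kg.
Tool frame: the origin (TCP) lies at the very end of the fingers, on their centre line; the grasp point (between the pads) lies 19 mm behind it; z points along the fingers, y is the line along which they close (so a half turn about z gives the same grasp; the last joint's range is limited). The gripper opens to 88 mm and grips with 3 to 60 N. Pads are 19 mm wide; open, the fingers measure 130 mm over their backs; the gripper's body (78 mm by 193 mm) begins 47 mm behind the grasp point.
Start: joints at [90.705, 20.546, 0.682, 0, -70.136, -16.507], TCP at [0.184, 0.649, 0.227] pointing down, gripper open.
Joint ranges: [-176.03, 176.03], [-82.01, 121.73], [-58.28, 71.71], [-173.87, 95.51], [-174.79, -0.11], [-173.66, 173.66]. Speed limits (degrees/s): [136.94, 136.94, 172.46, 180, 180, 180].

### API

Orientations are given as [roll, pitch, yaw] about the fixed x, y, z axes, in that order (R = Rz(yaw) Ry(pitch) Rx(roll)).
In Python, from plant import ctrl gives the robot as it stands.
- The arm moves only by the tool carry_out, never from a script. Its argument "deltas" is a list that holds one entry, the list of rows, each a list of 5 numbers: the shift along the tool's x, y, z scaled (see below), then the turn about the tool's z scaled (see below), then the opening, from -1 (shut) to 1 (fully open). A call has 1 to 5 rows; each row is the pose to reach, as a shift and turn from the pose commanded when the call began, along the tool's axes at that moment, turning the shorter way round; what a row does not reach only later rows make up. The controller multiplies each number of a shift by 20 cm and each number of a turn by 2 pi rad. A row lasts 1/10 s, in which the tool goes at most 50 mm and 8.59 degrees, less where a joint would pass 70% of its speed; a pose out of reach is approached as far as the arm can. A call with a number of a shift or a turn outside -1 to 1 is refused whole. A call with a gripper value outside its range is refused whole. The fingers move at their own pace and stop on an object; the grip force is fixed at half the most. Time passes only in rows, so rows that repeat a pose let the fingers close. It gives the time, the measured TCP pose, the force, the opening and the grip force at its end, in the units of the state.
- ctrl.get_obs(): the state, without advancing time (a new reading comes with each control period).
- ctrl.snapshot(name): name is "scene" or "top" or "wrist"; returns a dict with "color" (480x640x3 uint8, red, green, blue), "camera_matrix" (3x3 intrinsics, pixels), "R" (3x3) and "t" (3): a world point X has camera coordinates R X + t. Camera axes: x right, y down, z forward; pixel columns grow to the right and rows downward; lengths in m; the calibration is good to about 2 mm. A picture is of the moment at which its call begins. There is no depth.
- ctrl.close_job(): hands the job in; it is judged then, once.
Trained networks look in a picture, given as the dict that the camera call returned (one of the last four; its "shot" number tells which), for a name from the list of things; names that differ only in an ending like _2 or _b are one class to them, and where a whole thing is asked for, a point or a joint stands for the part that bears it (a point fixed in the world has none). Each returns a list of dicts, best first, with "p" (0 to 1); they miss things now and then, are a little off and sometimes report something else, mostly with a low value. They report only what shows in the picture. A call takes as long as a camera call.
- ctrl.search_frame(picture, name): "centre" ([column, row] in pixels, amid what is visible of it).
- ctrl.silhouettes(picture, name): "mask" (480x640 bool, what is visible of it) and "centre" ([column, row] in pixels, amid what is visible of it).
- ctrl.spot_point(picture, name): "centre" ([column, row] in pixels: a listed point, or the origin of a listed thing).
The state is a dict: "clock": time; "joint_pos": joint angles; "qvel": joint speeds; "tau": joint torques, N m; "tool_pos": TCP position; "orientation": TCP orientation; "force": force on the tool from outside, world axes, zero at the start; "moment": the same for the moment, N m; "opening": finger opening in m; "gripper_force": force on a finger pad.
Only numpy, scipy, OpenCV 4.12 (cv2) and the standard library are available. Lean on these libraries where they do the work, as an engineer would, in place of code of your own. Each camera call takes 0.05 s, during which the arm holds its last target. There are 200 camera calls.

### The job

Push the tall plywood specimen crate along the bench into the imaging dock, low down near its base so that it slides and does not tip, until it stands upright, squarely and fully home against the dock's end stop between the two guide bars. Do not grip, lift or rock the crate, and leave everything else on the bench where it is. Finish with the robot clear of everything.

Things in the scene. Friction and masses are not known exactly. Their poses are not given: they have to be found in the camera images.
- crate: Upright plywood specimen crate with battens and a steel bow on top: 130 mm long (x) x 64 mm deep (y) x 165 mm tall, bow to 197 mm; sides flat and upright. About 1.5 kg; slides at 6 to 13 N. Pushed on a broad face above about 40 mm height it may tip. Origin: centre of its underside. Starts 240-320 mm out on the dock's open (-y) side, within 30 mm sideways, a broad face to the dock within 0.2 rad.
- dock: Fixed U of dark steel bars on the bench, no floor. Origin: on the bench, where the crate's origin is when home (x axes parallel). Crate goes in along +y. Inner faces: end stop y = +32 mm (30 mm tall), guide bars x = -80 and +80 mm (12 mm wide, 22 mm tall, y = -32 to +44 mm). Behind the stop a camera post, 173 mm tall, up to y = +145 mm.
- swab_jar: Bystander, leave alone: glass jar full of cotton swabs, 72 mm across, 115 mm tall. Origin: centre of its underside.
- amber_jar: Bystander, leave alone: small amber glass jar with a black cap, 54 mm across, 62 mm tall. Origin: centre of its underside.
- consolidant: Bystander, leave alone: white plastic bottle, 52 mm across, 120 mm tall. Origin: centre of its underside.
- brush: Bystander, leave alone: wooden-handled brush lying flat, 200 mm long, about 20 mm thick. Origin: centre of its underside.
- fossil_tray: Bystander, leave alone: black open card tray with a brown bone in it, 85 x 120 mm, 24 mm tall. Origin: centre of its underside.
- steel_tray: Bystander, leave alone: open steel tray, 150 x 200 mm, 30 mm tall. Origin: centre of its underside.
- tray_jar: Bystander, leave alone: amber jar with a steel cap standing in the steel tray, 60 mm across, 70 mm tall. Origin: centre of its underside.

How it is judged (in metres and radians):
At the end, for the whole second after the job is handed in: The crate stands upright (within 0.03 rad) on the bench at rest between the guide bars, its leading face within 6 mm of the end stop and square to it within 0.06 rad (y of crate in the frame of dock between -0.006 and 0.006 m and x of crate in the frame of dock between -0.02 and 0.02 m and angle between the x axis of crate and the x axis of dock, either way round below 0.06 rad and angle between crate's own z axis and vertical below 0.03 rad and height (world z) of crate below 0.004 m and linear speed of crate below 0.01 m/s); the robot touches nothing.
It fails at once if the crate is tipped or rocked by more than 0.1 rad (angle between crate's own z axis and vertical above 0.1 rad).
It fails at once if the crate is lifted (its underside centre more than 10 mm off the bench) (height (world z) of crate above 0.01 m).
It fails at once if the crate is pushed high up (fingers press on it with the grasp point more than 90 mm above the bench) (contact force between the fingers and crate above 2 N and height (world z) of the grasp point above 0.09 m).
It fails at once if the fingers straddle the crate or its bow as if to grip it (grasp point inside the crate's outline) and touch it (contact force between the fingers and crate above 0.5 N and x of the grasp point in the frame of crate between -0.065 and 0.065 m and y of the grasp point in the frame of crate between -0.032 and 0.032 m and z of the grasp point in the frame of crate below 0.21 m).
It fails at once if a bystander is moved by more than 15 mm (distance of any of swab_jar, amber_jar, consolidant, brush, fossil_tray, steel_tray, tray_jar from where it was at the start of the episode above 0.015 m).
It also fails if it takes over 54 s, if anything falls off the work surface, if the arm or the gripper's body presses on something with over 40 N, if the wrist force passes 120 N, or if a joint passes its speed limit or range.

## Working session

There is one attempt and no reset: what is moved stays moved. The work goes in short steps, Python scripts to look and compute and a tool call to move; the robot and the scene stay as the last step left them, time stands still between calls to the robot, and variables do not carry over. Pictures are saved under pics/ and viewed, at most 10 in all, crops included, and the job is handed in when it is done.

Besides the shell and the picture viewer there is one more tool, called after "Request:" as name(argument=value, ...) on one line, values as JSON. carry_out: Moves the arm, as the interface text tells. Its arguments: {"type":"object","properties":{"deltas":{"type":"array"}},"required":["deltas"]}

```bash
mkdir -p pics; cat > h.py <<'E'
import numpy as np, cv2
from plant import ctrl
def snap(n,f=None):
    p=ctrl.snapshot(n)
    if f: cv2.imwrite('pics/'+f,p['color'][:,:,::-1])
    return p
def toplane(p,uv,z=0.):
    K=np.array(p['camera_matrix']);R=np.array(p['R']);t=np.array(p['t'])
    c=-R.T@t; d=R.T@np.linalg.inv(K)@np.array([uv[0],uv[1],1.])
    return c+d*(z-c[2])/d[2]
def proj(p,X):
    R=np.array(p['R']);t=np.array(p['t']);c=R@np.array(X)+t;q=np.array(p['camera_matrix'])@c
    return q[:2]/q[2]
E
python3 - <<'E'
from h import *
o=ctrl.get_obs();print(o['clock'],o['tool_pos'],o['orientation'],o['opening'])
for n in('top','scene'):
    p=snap(n,n+'0.png');print(n,-np.array(p['R']).T@p['t'])
    for k in 'crate dock swab_jar amber_jar consolidant brush fossil_tray steel_tray tray_jar'.split():
        r=ctrl.spot_point(p,k)[:1]
        if r: print(k,round(r[0]['p'],2),np.round(r[0]['centre']),toplane(p,r[0]['centre']).round(3))
E
```

```text
0.0 [0.18373787 0.64900943 0.2256293 ] [ 1.79905893e+02 -8.45748723e-03 -1.58123014e+01] 0.08740555822185686
top [0.39436636 0.18178305 1.20694428]
crate 0.62 [443. 238.] [ 0.574 -0.103  0.   ]
dock 0.89 [337. 241.] [0.564 0.159 0.   ]
swab_jar 0.79 [392. 172.] [0.738 0.022 0.   ]
amber_jar 0.86 [303. 176.] [0.728 0.245 0.   ]
consolidant 0.86 [291. 292.] [0.44  0.271 0.   ]
brush 0.68 [260. 214.] [0.63  0.351 0.   ]
fossil_tray 0.85 [355. 311.] [0.393 0.115 0.   ]
tray_jar 0.87 [203. 322.] [0.366 0.482 0.   ]
scene [1.26475045 0.79626069 0.6991416 ]
crate 0.57 [223. 201.] [ 0.585 -0.101  0.   ]
dock 0.61 [310. 243.] [0.568 0.157 0.   ]
swab_jar 0.89 [206. 254.] [0.737 0.026 0.   ]
amber_jar 0.69 [288. 300.] [0.726 0.245 0.   ]
consolidant 0.65 [391. 239.] [0.445 0.274 0.   ]
brush 0.61 [365. 305.] [0.642 0.358 0.   ]
fossil_tray 0.57 [353. 204.] [0.391 0.126 0.   ]
steel_tray 0.93 [502. 261.] [0.355 0.482 0.   ]
tray_jar 0.71 [501. 263.] [0.363 0.483 0.   ]
```

View pics/top0.png

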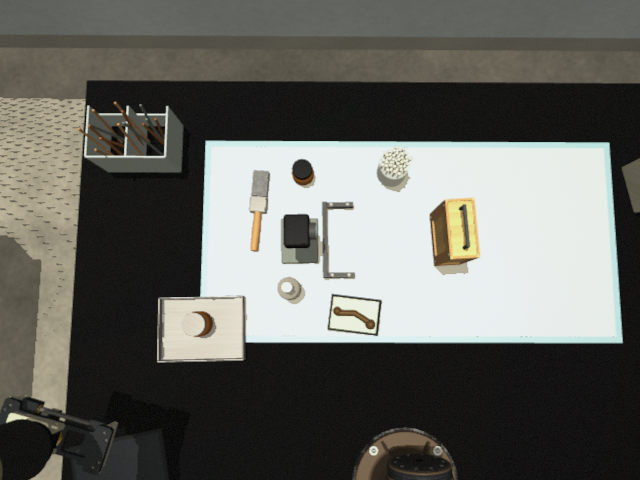

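View pics/scene0.png

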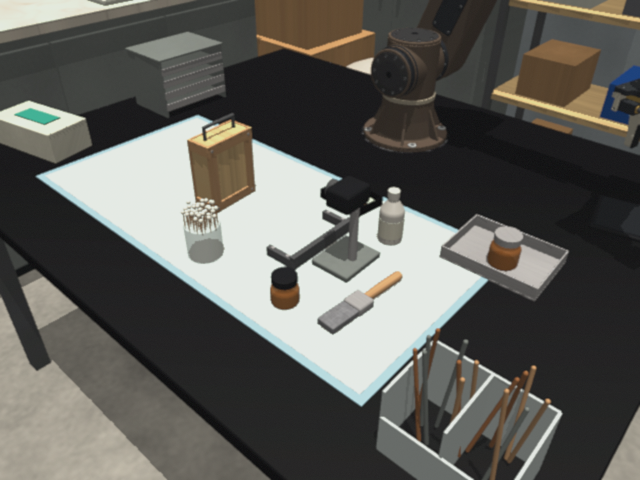

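```bash
cat >> h.py <<'E'
from scipy.optimize import minimize
from scipy.spatial.transform import Rotation as Ro
def boxmask(p,x,y,a,S=4):
    m=np.zeros((480*S,640*S),np.uint8);R=Ro.from_euler('z',a).as_matrix()
    P=[R@[i*.065,j*.032,k]+[x,y,0] for i in(-1,1) for j in(-1,1) for k in(0,.165)]
    q=np.array([proj(p,v) for v in P]);h=cv2.convexHull(((q+.5)*S).astype(np.float32)).astype(np.int32)
    cv2.fillConvexPoly(m,h,255)
    return cv2.resize(m,(640,480),interpolation=cv2.INTER_AREA)/255.
def fitcrate(ps,x0):
    M=[]
    for p in ps:
        r=ctrl.silhouettes(p,'crate')
        if r: M.append((p,r[0]['mask'].astype(float)))
    f=lambda v:sum(np.abs(boxmask(p,*v)-m).sum()/m.sum() for p,m in M)
    b=min((minimize(f,[x0[0],x0[1],a],method='Nelder-Mead',options=dict(initial_simplex=[[x0[0]+d,x0[1]+e,a+g] for d,e,g in((0,0,0),(.015,0,0),(0,.015,0),(0,0,.1))])) for a in x0[2]),key=lambda r:r.fun)
    return b.x,b.fun,len(M)
E
python3 - <<'E'
from h import *
t=snap('top');s=snap('scene')
for ps in([t],[s],[t,s]): print(fitcrate(ps,[.575,-.105,(-.1,.1)]))
c=cv2.resize(t['color'][190:290,275:375],(600,600),interpolation=cv2.INTER_CUBIC)[:,:,::-1];cv2.imwrite('pics/dk.png',c)
E
```

```text
(array([ 0.5720768 , -0.10418249,  0.07423924]), np.float64(0.020002559594775732), 1)
(array([ 0.56628012, -0.11266134,  0.07190593]), np.float64(0.08652442944390872), 1)
(array([ 0.57151575, -0.10473875,  0.07029291]), np.float64(0.1424094369432564), 2)
```

View pics/dk.png

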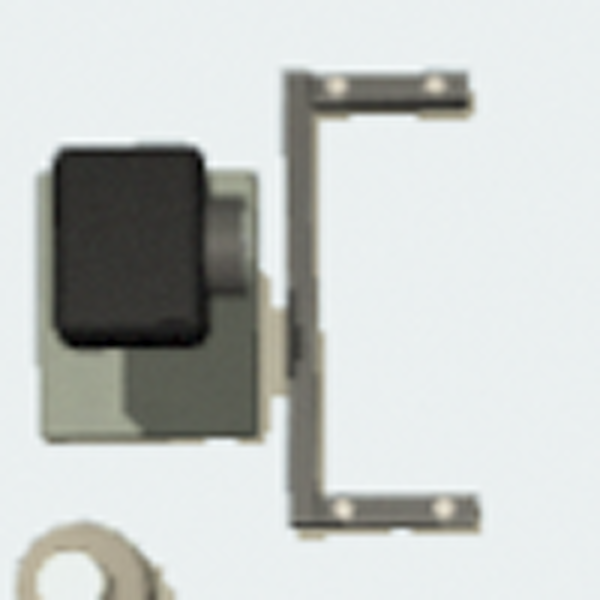

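```bash
python3 - <<'E'
from h import *
t=snap('top')
g=lambda u,v,z:toplane(t,(275+(u+.5)/6-.5,190+(v+.5)/6-.5),z)[:2].round(4)
for n,q in dict(s1=(336,86,.022),s2=(435,84,.022),s3=(343,510,.022),s4=(443,508,.022),e1=(469,86,.022),e2=(480,510,.022),i1=(313,130,.03),i2=(319,480,.03),oc1=(283,70,.03),oc2=(290,525,.03)).items(): print(n,g(*q))
E
```

```text
s1 [0.6526 0.1753]
s2 [0.6536 0.135 ]
s3 [0.4799 0.1718]
s4 [0.4809 0.1319]
e1 [0.6528 0.1212]
e2 [0.4802 0.1171]
i1 [0.6327 0.1845]
i2 [0.4913 0.1815]
oc1 [0.6573 0.1968]
oc2 [0.4733 0.1929]
```

```bash
ls; python3 - <<'E'
from h import *
t=snap('top');w=snap('wrist')
print(proj(t,ctrl.get_obs()['tool_pos']), 'wristcam',-np.array(w['R']).T@w['t'],np.array(w['R']).round(2).tolist())
a=cv2.resize(t['color'][360:480,0:160],(533,400),interpolation=cv2.INTER_CUBIC)
b=cv2.resize(w['color'],(267,200))
c=np.zeros((400,800,3),np.uint8);c[:,:533]=a;c[:200,533:]=b;cv2.imwrite('pics/g.png',c[:,:,::-1])
E
```

```text
h.py
pics
[ 81.96078892 420.68132748] wristcam [0.26068365 0.6273404  0.38355214] [[-0.27, -0.96, 0.0], [-0.92, 0.26, 0.29], [-0.28, 0.08, -0.96]]
```

View pics/g.png

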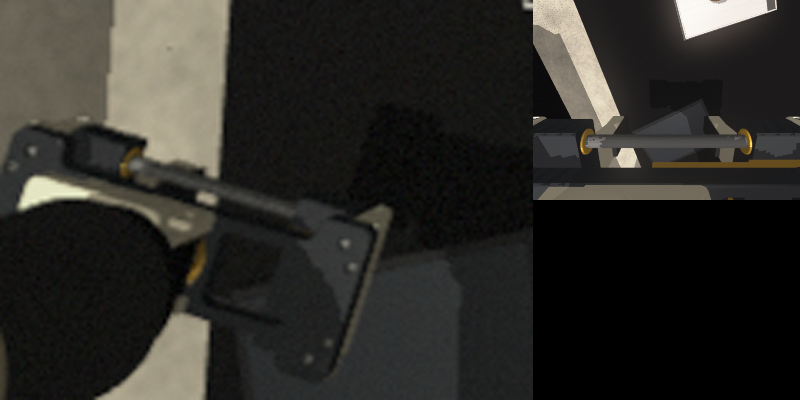

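Request:
carry_out(deltas=[[[0.75,0.93,-0.2,0.1,1],[0.75,0.93,-0.2,0.1,1],[0.75,0.93,-0.2,0.1,1],[0.75,0.93,-0.2,0.1,1],[0.75,0.93,-0.2,0.1,1]]])

```text
clock: 1.95
tool_pos: [0.2781, 0.4274, 0.2672]
orientation: [-180.0, 0.0, -52.1]
force: [1.3, 0.3, 0.6]
opening: 0.0877
gripper_force: 0.0
```

Request:
carry_out(deltas=[[[1,0.26,0,0.1,1],[1,0.26,0,0.1,1],[1,0.26,0,0.1,1],[1,0.26,0,0.1,1],[1,0.26,0,0.1,1]]])

```text
clock: 2.45
tool_pos: [0.3611, 0.2364, 0.2671]
orientation: [-180.0, 0.0, -88.3]
force: [-0.4, 0.5, 0.4]
opening: 0.0879
gripper_force: 0.0
```

Request:
carry_out(deltas=[[[1,-0.45,0,0,1],[1,-0.45,0,0,1],[1,-0.45,0,0,1],[1,-0.45,0,0,1],[1,-0.45,0,0,1]]])

```text
clock: 2.95
tool_pos: [0.459, 0.041, 0.2667]
orientation: [-180.0, -0.0, -87.9]
force: [1.2, 0.1, 0.1]
opening: 0.0877
gripper_force: 0.0
```

Request:
carry_out(deltas=[[[1,-0.45,0,0,1],[1,-0.45,0,0,1],[1,-0.45,0,0,1],[1,-0.45,0,0,1],[1,-0.45,0,0,1]]])

```text
clock: 3.45
tool_pos: [0.5568, -0.1558, 0.2658]
orientation: [180.0, -0.0, -87.9]
force: [-0.8, -0.0, 0.5]
opening: 0.0878
gripper_force: 0.0
```

Request:
carry_out(deltas=[[[0.25,-0.04,0,-0.006,1],[0.47,-0.08,0,-0.006,1],[0.47,-0.08,0.25,-0.006,1],[0.47,-0.08,0.5,-0.006,1],[0.47,-0.08,0.75,-0.006,1]]])

```text
clock: 3.95
tool_pos: [0.5753, -0.2462, 0.1151]
orientation: [-179.9, -0.0, -85.7]
force: [0.8, 0.5, -1.1]
opening: 0.0874
gripper_force: 0.0
```

Request:
carry_out(deltas=[[[0,0,0.25,0,1],[0,0,0.4,0,1],[0,0,0.47,0,1],[0,0,0.5,0,1],[0,0,0.5,0,1]]])

```text
clock: 4.45
tool_pos: [0.5758, -0.2458, 0.017]
orientation: [-180.0, -0.0, -85.6]
force: [-0.3, 1.0, 0.3]
opening: 0.0875
gripper_force: 0.0
```

```bash
python3 - <<'E'
from h import *
o=ctrl.get_obs();print(o['clock'],o['tool_pos'],o['orientation'],o['force'])
t=snap('top');s=snap('scene')
print(fitcrate([t],[.572,-.104,(.07,)]))
a=cv2.resize(t['color'][170:310,400:560],(457,400),interpolation=cv2.INTER_CUBIC)
b=cv2.resize(s['color'][60:240,100:300],(343,309),interpolation=cv2.INTER_CUBIC)
c=np.zeros((400,800,3),np.uint8);c[:,:457]=a;c[:309,457:]=b;cv2.imwrite('pics/g2.png',c[:,:,::-1])
E
```

```text
4.45 [ 0.57583002 -0.24583394  0.01698519] [-1.79972734e+02 -1.86078354e-02 -8.56146044e+01] [-0.27298175  1.0277475   0.27843499]
(array([ 0.53403318, -0.03878181, -0.17619699]), np.float64(3.6972716488730724), 1)
```

View pics/g2.png

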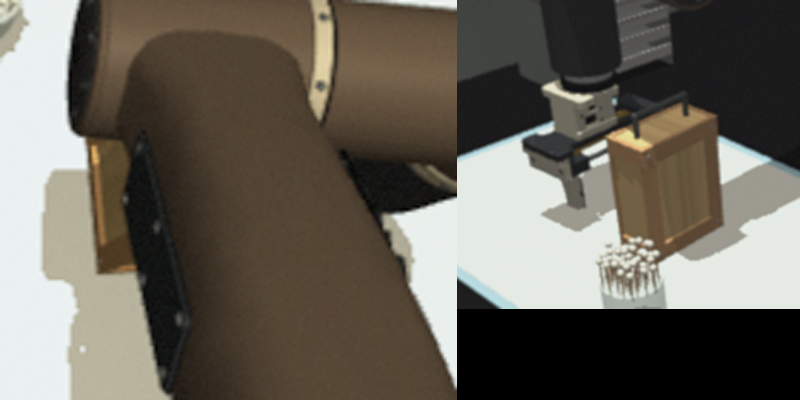

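Request:
carry_out(deltas=[[[-0.07,0,0.03,0,1],[-0.15,0,0.055,0,1],[-0.22,0,0.055,0,1],[-0.28,0,0.055,0,1],[-0.3,0,0.055,0,1]]])

```text
clock: 5.1
tool_pos: [0.5707, -0.1842, 0.0059]
orientation: [-180.0, -0.0, -85.5]
force: [0.3, 0.3, 0.1]
opening: 0.0871
gripper_force: 0.0
```

Request:
carry_out(deltas=[[[-0.015,0,0,0,1],[-0.03,0,0,0,1],[-0.045,0,0,0,1],[-0.06,0,0,0,1],[-0.075,0,0,0,1]]])

```text
clock: 5.6
tool_pos: [0.5706, -0.1729, 0.007]
orientation: [-179.9, -0.1, -85.7]
force: [-0.5, -14.4, 10.4]
opening: 0.0874
gripper_force: 6.7
```

```bash
python3 - <<'E'
from h import *
s=snap('scene');print(fitcrate([s],[.572,-.104,(.07,)]),ctrl.get_obs()['force'])
c=cv2.resize(s['color'][90:250,130:290],(600,600),interpolation=cv2.INTER_CUBIC)
cv2.imwrite('pics/g3.png',c[:,:,::-1])
E
```

```text
(array([ 0.56320943, -0.11085909,  0.08832337]), np.float64(0.0781963053927648), 1) [ 1.04608044 -8.85576718  6.4410421 ]
```

View pics/g3.png

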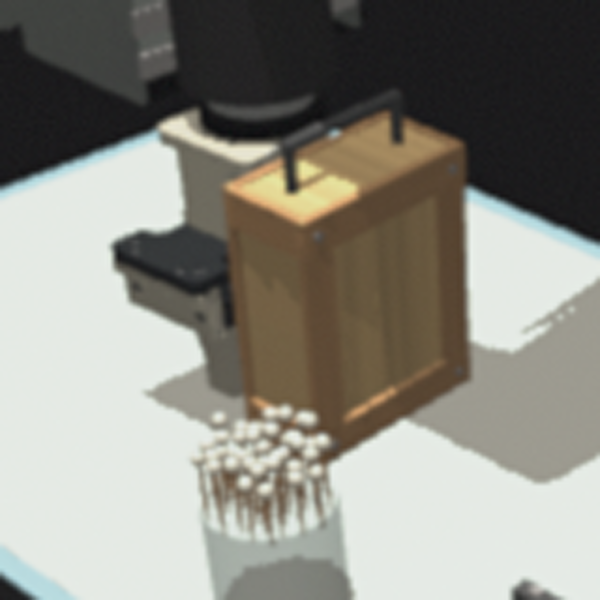

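Request:
carry_out(deltas=[[[0.02,0,0,0.01,1],[0.01,0,0,0.02,1],[0,0,0,0.03,1],[-0.01,0,0,0.04,1],[-0.02,0,0,0.046,1]]])

```text
clock: 6.2
tool_pos: [0.5669, -0.1678, 0.0049]
orientation: [179.8, -0.1, -102.4]
force: [-4.1, -3.5, 0.0]
opening: 0.0878
gripper_force: 2.3
```

```bash
python3 - <<'E'
from h import *
s=snap('scene','g4.png');print(fitcrate([s],[.567,-.104,(.0,-.1)]),ctrl.get_obs()['force'])
E
```

```text
(array([ 0.57280889, -0.09597972, -0.09497567]), np.float64(0.09758224336107808), 1) [-2.0725765  -1.179205    0.20495639]
```

Request:
carry_out(deltas=[[[-0.01,0.002,0,-0.015,1],[-0.02,0.004,0,-0.03,1],[-0.03,0.006,0,-0.045,1],[-0.04,0.009,0,-0.06,1],[-0.05,0.011,0,-0.076,1]]])

```text
clock: 6.8
tool_pos: [0.5719, -0.1573, 0.0065]
orientation: [-179.7, -0.1, -74.6]
force: [7.2, -4.3, 1.7]
opening: 0.088
gripper_force: 0.2
```

Request:
carry_out(deltas=[[[-0.01,-0.003,0,0.017,1],[-0.02,-0.005,0,0.034,1],[-0.03,-0.008,0,0.05,1],[-0.04,-0.01,0,0.067,1],[-0.048,-0.013,0,0.083,1]]])

```text
clock: 7.3
tool_pos: [0.5673, -0.1475, 0.005]
orientation: [179.8, -0.1, -104.9]
force: [-5.0, -4.5, 0.2]
opening: 0.0878
gripper_force: 2.6
```

Request:
carry_out(deltas=[[[-0.01,0.003,0,-0.017,1],[-0.02,0.005,0,-0.034,1],[-0.03,0.008,0,-0.05,1],[-0.04,0.01,0,-0.067,1],[-0.048,0.013,0,-0.083,1]]])

```text
clock: 7.8
tool_pos: [0.5722, -0.1373, 0.0067]
orientation: [-179.7, -0.1, -74.6]
force: [6.3, -3.2, 0.6]
opening: 0.0878
gripper_force: 0.2
```

```bash
python3 - <<'E'
from h import *
s=snap('scene','g5.png');print(fitcrate([s],[.567,-.075,(.0,.15)]),ctrl.get_obs()['force'])
E
```

```text
(array([ 0.56841667, -0.0553349 ,  0.09196125]), np.float64(0.05970106199661436), 1) [ 5.05036935 -2.90804531 -1.6264373 ]
```

Request:
carry_out(deltas=[[[-0.014,-0.004,0,0.017,1],[-0.027,-0.007,0,0.034,1],[-0.041,-0.011,0,0.05,1],[-0.055,-0.014,0,0.067,1],[-0.068,-0.018,0,0.083,1]]])

```text
clock: 8.4
tool_pos: [0.5663, -0.1235, 0.0048]
orientation: [179.7, -0.1, -105.1]
force: [-4.4, -3.6, 0.2]
opening: 0.0878
gripper_force: 2.5
```

Request:
carry_out(deltas=[[[-0.014,0.004,0,-0.017,1],[-0.027,0.007,0,-0.034,1],[-0.041,0.011,0,-0.05,1],[-0.055,0.014,0,-0.067,1],[-0.068,0.018,0,-0.083,1]]])

```text
clock: 8.9
tool_pos: [0.5713, -0.109, 0.0064]
orientation: [-179.8, -0.1, -74.7]
force: [6.3, -3.5, -1.0]
opening: 0.0876
gripper_force: 0.2
```

Request:
carry_out(deltas=[[[-0.014,-0.004,0,0.017,1],[-0.027,-0.007,0,0.034,1],[-0.041,-0.011,0,0.05,1],[-0.055,-0.014,0,0.067,1],[-0.068,-0.018,0,0.083,1]]])

```text
clock: 9.4
tool_pos: [0.5662, -0.0955, 0.0048]
orientation: [179.8, -0.1, -105.1]
force: [-5.0, -3.9, 0.3]
opening: 0.0879
gripper_force: 2.5
```

Request:
carry_out(deltas=[[[-0.014,0.004,0,-0.017,1],[-0.027,0.007,0,-0.034,1],[-0.041,0.011,0,-0.05,1],[-0.055,0.014,0,-0.067,1],[-0.068,0.018,0,-0.083,1]]])

```text
clock: 9.9
tool_pos: [0.5711, -0.0808, 0.0063]
orientation: [-179.8, -0.1, -74.7]
force: [6.5, -3.3, -0.6]
opening: 0.0875
gripper_force: 0.3
```

```bash
python3 - <<'E'
from h import *
s=snap('scene','g6.png');print(fitcrate([s],[.567,0.0,(.0,.15)]),ctrl.get_obs()['force'])
t=snap('top');print(fitcrate([t],[.567,0.0,(.0,.15)]))
E
```

```text
(array([ 5.67481305e-01, -4.42738006e-04,  8.67848821e-02]), np.float64(0.044924770803175855), 1) [ 4.18869822 -2.28647312 -1.96940896]
(array([ 0.49520303, -0.00599139, -1.20049475]), np.float64(24.324509803921565), 1)
```

Request:
carry_out(deltas=[[[-0.014,-0.004,0,0.017,1],[-0.027,-0.007,0,0.034,1],[-0.041,-0.011,0,0.05,1],[-0.055,-0.014,0,0.067,1],[-0.068,-0.018,0,0.083,1]]])

```text
clock: 10.6
tool_pos: [0.5653, -0.0675, 0.0045]
orientation: [179.7, -0.1, -105.2]
force: [-3.7, -4.1, -0.4]
opening: 0.0877
gripper_force: 2.6
```

Request:
carry_out(deltas=[[[-0.014,0.004,0,-0.017,1],[-0.027,0.007,0,-0.034,1],[-0.041,0.011,0,-0.05,1],[-0.055,0.014,0,-0.067,1],[-0.068,0.018,0,-0.083,1]]])

```text
clock: 11.1
tool_pos: [0.5702, -0.0527, 0.0061]
orientation: [-179.9, -0.0, -74.8]
force: [6.4, -3.3, -0.5]
opening: 0.0877
gripper_force: 0.2
```

Request:
carry_out(deltas=[[[-0.014,-0.004,0,0.017,1],[-0.027,-0.007,0,0.034,1],[-0.041,-0.011,0,0.05,1],[-0.055,-0.014,0,0.067,1],[-0.068,-0.018,0,0.083,1]]])

```text
clock: 11.6
tool_pos: [0.5652, -0.0395, 0.0045]
orientation: [179.7, -0.2, -105.2]
force: [-4.8, -3.5, 0.4]
opening: 0.0876
gripper_force: 2.5
```

Request:
carry_out(deltas=[[[-0.014,0.004,0,-0.017,1],[-0.027,0.007,0,-0.034,1],[-0.041,0.011,0,-0.05,1],[-0.055,0.014,0,-0.067,1],[-0.068,0.018,0,-0.083,1]]])

```text
clock: 12.1
tool_pos: [0.57, -0.0245, 0.0061]
orientation: [-179.9, -0.0, -74.9]
force: [6.7, -2.9, -0.2]
opening: 0.0878
gripper_force: 0.2
```

```bash
python3 - <<'E'
from h import *
s=snap('scene','g7.png');print(fitcrate([s],[.567,0.055,(.0,.15)]),ctrl.get_obs()['force'])
E
```

```text
(array([0.56564107, 0.05399811, 0.11491479]), np.float64(0.0455297315367956), 1) [ 4.51781306 -2.01037174 -2.16627591]
```

View pics/g7.png

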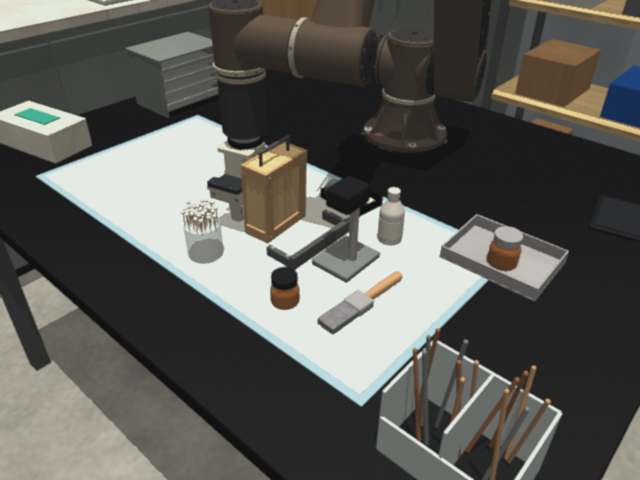

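Request:
carry_out(deltas=[[[-0.014,-0.004,0,0.017,1],[-0.027,-0.007,0,0.034,1],[-0.041,-0.011,0,0.05,1],[-0.055,-0.014,0,0.067,1],[-0.068,-0.018,0,0.083,1]]])

```text
clock: 12.7
tool_pos: [0.5648, -0.0116, 0.0043]
orientation: [179.7, -0.2, -105.3]
force: [-6.8, -4.1, -0.3]
opening: 0.0877
gripper_force: 2.6
```

Request:
carry_out(deltas=[[[-0.014,0.004,0,-0.017,1],[-0.027,0.007,0,-0.034,1],[-0.041,0.011,0,-0.05,1],[-0.055,0.014,0,-0.067,1],[-0.068,0.018,0,-0.083,1]]])

```text
clock: 13.2
tool_pos: [0.5695, 0.0036, 0.0059]
orientation: [-179.9, -0.0, -74.9]
force: [6.3, -3.2, 0.4]
opening: 0.0877
gripper_force: 0.2
```

Request:
carry_out(deltas=[[[-0.014,-0.004,0,0.017,1],[-0.027,-0.007,0,0.034,1],[-0.041,-0.011,0,0.05,1],[-0.055,-0.014,0,0.067,1],[-0.068,-0.018,0,0.083,1]]])

```text
clock: 13.7
tool_pos: [0.5647, 0.0164, 0.0043]
orientation: [179.7, -0.2, -105.3]
force: [-5.6, -3.2, -0.3]
opening: 0.0875
gripper_force: 2.5
```

Request:
carry_out(deltas=[[[-0.014,0.004,0,-0.017,1],[-0.027,0.007,0,-0.034,1],[-0.041,0.011,0,-0.05,1],[-0.055,0.014,0,-0.067,1],[-0.068,0.018,0,-0.083,1]]])

```text
clock: 14.2
tool_pos: [0.5693, 0.0317, 0.0059]
orientation: [-179.9, -0.0, -74.9]
force: [6.6, -4.5, -0.8]
opening: 0.0876
gripper_force: 0.2
```

```bash
python3 - <<'E'
from h import *
s=snap('scene','g8.png');print(fitcrate([s],[.567,0.11,(.0,.15)]),ctrl.get_obs()['force'])
E
```

```text
(array([0.56447641, 0.11018124, 0.10831857]), np.float64(0.03432986728253813), 1) [ 3.1848346  -2.95468151 -2.67216022]
```

Request:
carry_out(deltas=[[[-0.014,-0.004,0,0.017,1],[-0.027,-0.007,0,0.034,1],[-0.041,-0.011,0,0.05,1],[-0.055,-0.014,0,0.067,1],[-0.068,-0.018,0,0.083,1]]])

```text
clock: 14.8
tool_pos: [0.5644, 0.0443, 0.0042]
orientation: [179.7, -0.2, -105.3]
force: [-5.9, -3.7, 0.3]
opening: 0.0879
gripper_force: 2.6
```

Request:
carry_out(deltas=[[[-0.012,0.003,0,-0.015,1],[-0.024,0.006,0,-0.03,1],[-0.036,0.009,0,-0.045,1],[-0.048,0.012,0,-0.06,1],[-0.06,0.015,0,-0.07,1]]])

```text
clock: 15.3
tool_pos: [0.5681, 0.0577, 0.0054]
orientation: [180.0, -0.0, -79.7]
force: [5.3, -4.8, 2.2]
opening: 0.0877
gripper_force: 0.5
```

```bash
python3 - <<'E'
from h import *
s=snap('scene','g9.png');print(fitcrate([s],[.567,0.14,(.0,.15)]),ctrl.get_obs()['force'])
E
```

```text
(array([0.56261967, 0.12655328, 0.05928176]), np.float64(0.09507707718849129), 1) [ 3.4908202  -3.55927948 -2.12516286]
```

Request:
carry_out(deltas=[[[-0.007,-0.001,0,0.01,1],[-0.015,-0.003,0,0.02,1],[-0.022,-0.004,0,0.03,1],[-0.03,-0.006,0,0.04,1],[-0.037,-0.007,0,0.051,1]]])

```text
clock: 15.9
tool_pos: [0.565, 0.0642, 0.0044]
orientation: [179.7, -0.2, -98.4]
force: [-3.8, -3.9, 0.7]
opening: 0.0876
gripper_force: 2.4
```

Request:
carry_out(deltas=[[[-0.01,0.001,0,-0.008,1],[-0.02,0.003,0,-0.016,1],[-0.03,0.004,0,-0.023,1],[-0.04,0.006,0,-0.03,1],[-0.05,0.007,0,-0.036,1]]])

```text
clock: 16.4
tool_pos: [0.5674, 0.0752, 0.0052]
orientation: [179.9, -0.0, -85.2]
force: [1.2, -4.1, 0.5]
opening: 0.0875
gripper_force: 0.0
```

```bash
python3 - <<'E'
from h import *
s=snap('scene','g10.png');print(fitcrate([s],[.567,0.14,(.0,.05)]),ctrl.get_obs()['force'])
c=cv2.resize(s['color'][110:290,200:400],(667,600),interpolation=cv2.INTER_CUBIC)
cv2.imwrite('pics/g10c.png',c[:,:,::-1])
E
```

```text
(array([0.56213181, 0.13129894, 0.09620777]), np.float64(0.14500948260999041), 1) [ 1.93264206 -3.57589053 -1.90347193]
```

View pics/g10c.png

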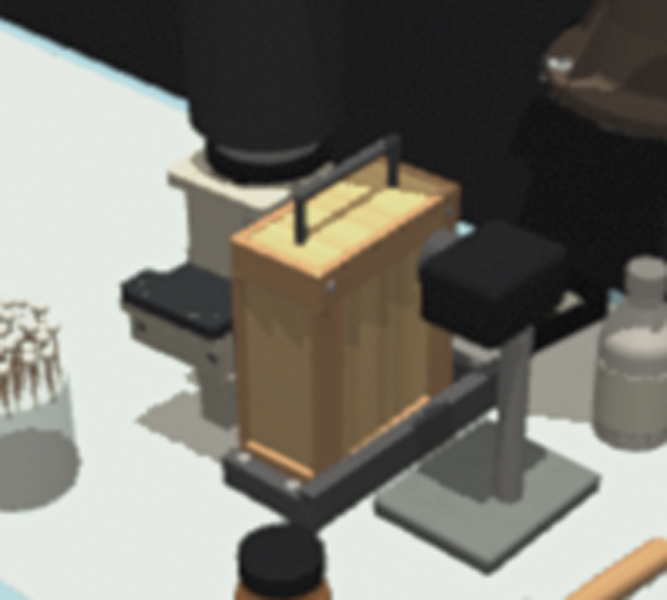

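Request:
carry_out(deltas=[[[-0.002,0,0,0.004,1],[-0.005,0,0,0.008,1],[-0.008,0,0,0.012,1],[-0.011,0,0,0.016,1],[-0.013,-0.001,0,0.019,1]]])

```text
clock: 17.0
tool_pos: [0.5656, 0.077, 0.0047]
orientation: [179.7, -0.2, -92.0]
force: [-4.6, -12.5, 4.9]
opening: 0.0878
gripper_force: 5.8
```

```bash
python3 - <<'E'
from h import *
s=snap('scene');w=snap('wrist')
r=ctrl.silhouettes(s,'crate');m=r[0]['mask'].astype(float)
# top region only (unoccluded): compare rows above dock bars / exclude post by using only mask-near dock
rd=ctrl.silhouettes(s,'dock');d=rd[0]['mask'] if rd else np.zeros_like(m,bool)
d=cv2.dilate(d.astype(np.uint8),np.ones((3,3)))>0
f=lambda v:(np.abs(boxmask(s,*v)-m)*~d).sum()/m.sum()
b=min((minimize(f,[.563,.14,a],method='Nelder-Mead',options=dict(initial_simplex=[[.563,.14,a],[.575,.14,a],[.563,.152,a],[.563,.14,a+.08]])) for a in(-.03,.0,.05)),key=lambda r:r.fun)
print(b.x,b.fun,len(rd),d.sum(),ctrl.get_obs()['force'])
E
```

```text
[0.57479012 0.14617997 0.08350429] 0.02930797035601058 1 5403 [-4.37492091 -6.42644631  1.59338043]
```

Request:
carry_out(deltas=[[[0,0,0,-0.004,1],[-0.001,0,0,-0.008,1],[-0.003,0,0,-0.012,1],[-0.005,0,0,-0.015,1],[-0.007,0,0,-0.017,1]]])

```text
clock: 17.7
tool_pos: [0.5704, 0.0781, 0.007]
orientation: [-179.8, -0.0, -85.8]
force: [6.7, -23.6, 10.4]
opening: 0.0875
gripper_force: 11.8
```

Request:
carry_out(deltas=[[[0.05,0,0,0,1],[0.2,0,0,0,1],[0.45,0,0,0,1],[0.7,0,0,0,1],[0.9,0,0,0,1]]])

```text
clock: 18.2
tool_pos: [0.5822, -0.1012, 0.0056]
orientation: [-180.0, 0.0, -85.6]
force: [0.4, -0.6, -0.0]
opening: 0.0877
gripper_force: 0.0
```

Request:
carry_out(deltas=[[[0.25,0,0,0,1],[0.5,0,0,0,1],[0.75,0,0,0,1],[1,0,0,0,1],[1,0,0,0,1]]])

```text
clock: 18.7
tool_pos: [0.5973, -0.3043, 0.0051]
orientation: [-180.0, -0.0, -85.9]
force: [-1.0, 0.4, -0.9]
opening: 0.0877
gripper_force: 0.0
```

```bash
python3 - <<'E'
from h import *
t=snap('top');s=snap('scene')
print(fitcrate([t],[.567,.145,(0.,.05)]))
c=cv2.resize(t['color'][180:300,270:430],(800,600),interpolation=cv2.INTER_CUBIC)
cv2.imwrite('pics/f.png',c[:,:,::-1])
for k in 'swab_jar amber_jar consolidant fossil_tray'.split():
    r=ctrl.spot_point(t,k)[:1]
    if r: print(k,toplane(t,r[0]['centre']).round(3))
E
```

```text
(array([0.57691989, 0.15161484, 0.02781521]), np.float64(0.03206369945370712), 1)
swab_jar [0.742 0.025 0.   ]
amber_jar [0.731 0.243 0.   ]
consolidant [0.442 0.273 0.   ]
fossil_tray [0.394 0.122 0.   ]
```

View pics/f.png

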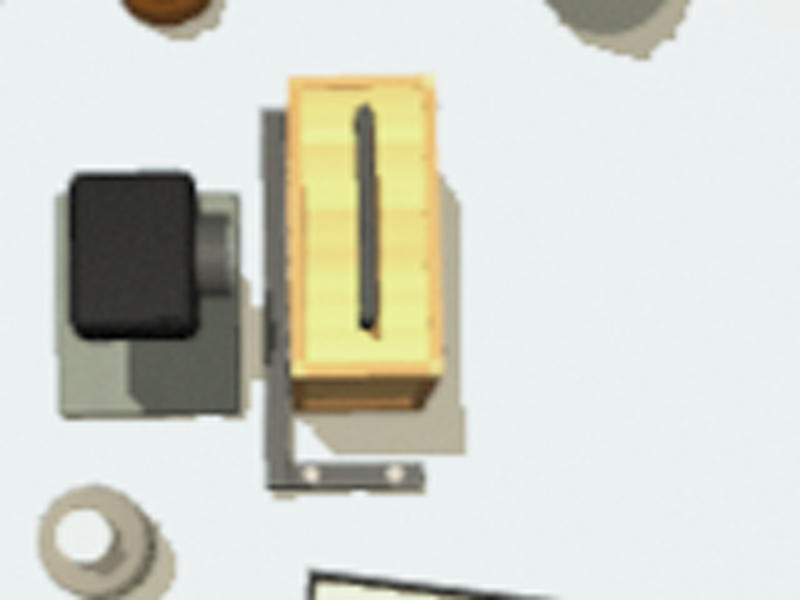

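The crop shows the crate flush against the stop, with its base's lower-left corner at about (292,405). It is square and between the bars. The fit puts it at dock x about +10 mm, y about 0, with under 0.01 rad of yaw error, and the robot is clear.

```bash
python3 -c "
from plant import ctrl
print(ctrl.close_job())"
```

```text
the job is handed in; nothing more can be done
None
```

The job is handed in (no verdict was returned): my last camera fit has the crate upright, square and home against the end stop (about 10 mm off-centre, limit 20), but the gripper's body reached it before the fingers, so I pushed at about 70 mm height, alternating ends to keep it from tipping, rather than near the base; the jars, bottle and fossil tray I re-checked had not moved beyond measurement error (brush, steel tray and tray jar not re-measured), and the arm is clear.

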